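# Turn the bead tumbler's hatch to the top

### The job

Two wooden bead tumblers stand on the table, a large one and a small one. Turn the drum of the large one on its axle until its loading hatch with the T-shaped handle points straight up, ready for filling, and leave it there. Do not turn the small drum, and do not knock or shift the lidded jar that stands near them.

Things in the scene. Friction and masses are not known exactly. Their poses are not given: they have to be found in the camera images.
- large_drum (a joint): Turn of the large wooden drum (116 mm diameter, 70 mm wide) on its level axle, rad: 0 hatch straight up, positive leaning to the robot's side (1.57: faces level, about -x); starts 0.6 to 1.4. Axle 100 mm above the table between cheeks 34 mm wide, 117 mm high, 108 mm over the axle ends; stand fixed. Balanced, stiff: about 1.5 N at the handle turns it; it stays where left.
- large_handle (a point): Centre of the T handle's cross bar on the large drum's hatch: steel, 12 mm thick, 30 mm long, parallel to the axle and 84 mm from it, on an 8 mm neck standing 26 mm off the drum. The frame turns with the drum: y along bar and axle, z straight out from the axle (axle centre 84 mm back along -z). 184 mm high with the hatch up. Held by its two ends, it can pivot between the fingers.
- small_handle (a point): Centre of the cross bar (12 x 30 mm) of the T handle on the small tumbler's drum, which must not be turned. Same make: drum 76 mm diameter, 50 mm wide, axle 70 mm above the table, bar 60 mm from the axle, frame as for the large one. Its hatch may lean either way.
- oxide_jar: Round plastic jar with a dark screw lid, 58 mm in diameter and 76 mm high, standing loose on the table near the tumblers; must be left alone. Origin at the centre of its underside.

How it is judged:
By the outcome, as a careful person would: the job done as asked, in the order asked, and still so for the second after the job is handed in, with the robot touching nothing.
It also fails if it takes over 35 s, if anything falls off the work surface, if the arm or the gripper's body presses on something with over 40 N, if the wrist force passes 120 N, or if a joint passes its speed limit or range.

### The arm

A 7-joint arm with a two-finger parallel gripper is mounted at the origin on the work surface; the furniture and walls round the work are solid. World frame = base frame: x ahead of the robot, y to its left, z up, the work surface at z = 0. Lengths are in mm, angles in degrees, forces in N, time in s.
With the tool pointing down it reaches from about 350 to 900 mm from the base axis. Payload 19.9 kg.
Tool frame: the origin (TCP) lies at the very end of the fingers, on their centre line; the grasp point (between the pads) lies 19 mm behind it (r.pinch_z is the z of the grasp point in the tool frame, in mm); z points along the fingers, y is the direction in which the jaws open and shut (so a half turn about z gives the same grasp; the last joint's range is limited). The gripper opens to 94 mm and grips with 3 to 60 N. Pads are 16 mm wide; open, the fingers measure 119 mm over their backs; the gripper's body (75 mm by 177 mm) begins 78 mm behind the grasp point.
Start: joints at [66.091, 23.915, -0.59, 92.452, 0.269, 63.638, -3.037], TCP at [229.377, -581.365, 205.425] pointing down, gripper open.
Joint ranges: [-161.28, 161.28], [-22.2, 115.67], [-73.04, 71.86], [3.21, 147.25], [-68.34, 248.33], [10.77, 114.83], [-161.83, 161.83]. Speed limits (degrees/s): [108.29, 108.29, 136.94, 136.94, 172.46, 172.46, 172.46].

### API

Orientations are given as [roll, pitch, yaw] about the fixed x, y, z axes, in that order (R = Rz(yaw) Ry(pitch) Rx(roll)).
In Python, from plant import r, imaging, finder gives the robot as it stands.
- The arm moves only by the tool servo_tool, never from a script. Its argument "plan" is text: rows parted by semicolons, each of 7 numbers parted by spaces: the shift along the tool's x, y, z in mm, then the turn, a rotation vector about the tool's x, y, z in degrees, then the opening, from -1 (shut) to 1 (fully open), so that 0 is half open. In form: tx ty tz rx ry rz fingers; .... A call has 1 to 20 rows; each row is the pose to reach, as a shift and turn from the pose commanded when the call began, along the tool's axes at that moment; what a row does not reach only later rows make up. A row lasts 1/12 s, in which the tool goes at most 41.7 mm and 7.16 degrees, less where a joint would pass 70% of its speed; a pose out of reach is approached as far as the arm can. A call with a gripper value outside its range is refused whole. The fingers move at their own pace and stop on an object; the grip force is fixed at half the most. Time passes only in rows, so rows that repeat a pose let the fingers close. It gives the time, the measured TCP pose, the force and the opening at its end, in the units of the state.
- r.observe(): the state, without advancing time (a new reading comes with each control period).
- imaging.camera(name): name is "scene" or "top" or "wrist"; returns (picture, depth): 384x512x3 uint8, red, green, blue; 384x512 float32, mm along the optical axis (not along the pixel's ray), 0 where there is no reading.
- imaging.camera_model(name): a dict with "K" (3x3 intrinsics, pixels), "R" (3x3) and "t" (3): a world point X has camera coordinates R X + t; the wrist camera has in their place "tool_from_camera" (4x4, takes a point from camera to tool coordinates, whose origin is the TCP and whose axes are the flange's). Camera axes: x right, y down, z forward; pixel columns grow to the right and rows downward; lengths in mm; the calibration is good to about 2 mm. A picture is of the moment at which its call begins: read the wrist's pose just before it. camera_model takes no time and is no camera call.
- r.close_job(): hands the job in, once; it reports no verdict.
Trained networks look in the newest picture that a camera, given by its name, has taken for a name from the list of things; names that differ only in an ending like _2 or _b are one class to them, and where a whole thing is asked for, a point or a joint stands for the part that bears it (a point fixed in the world has none). Each returns a list of dicts, best first, with "score" (0 to 1); they miss things now and then, are a little off and sometimes report something else, mostly with a low value. They report only what shows in the picture. A call takes as long as a camera call.
- finder.find_in(camera, query): "at" ([x, y, z] in mm, in the coordinates of the camera as it stood for that picture, good to about 4 mm: the middle of the surface that is visible of it).
- finder.silhouettes(camera, query): "region" (384x512 bool, what is visible of it).
The state is a dict: "t": time; "joint_pos": joint angles; "joint_velocities": joint speeds; "joint_efforts": joint torques, N m; "tool_pos": TCP position; "tool_rot": TCP orientation; "wrist_force": force on the tool from outside, world axes, zero at the start; "ft_torque": the same for the moment, N m; "gripper_width": finger opening in mm.
Only numpy, scipy, OpenCV 4.12 (cv2) and the standard library are available. Lean on these libraries where they do the work, as an engineer would, in place of code of your own. Each camera call takes 0.05 s, during which the arm holds its last target. There are 200 camera calls.

## Working session

There is one attempt and no reset: what is moved stays moved. The work goes in short steps, Python scripts to look and compute and a tool call to move; the robot and the scene stay as the last step left them, time stands still between calls to the robot, and variables do not carry over. Pictures are saved under pics/ and viewed, on a budget of 10 in all, crops included, one or two more only if the job needs it, and the job is handed in when it is done.

Besides the shell and the picture viewer there is one more tool, called after ">>>" as a command line: name --argument value ..., lists and objects as JSON in quotes. servo_tool: Moves the arm, as the interface text tells. Its arguments: {"type":"object","properties":{"plan":{"type":"string"}},"required":["plan"]}

```bash
mkdir -p pics
cat > h.py <<'E'
import numpy as np, cv2
from plant import r, imaging, finder
from scipy.spatial.transform import Rotation as Ro
def cam2world(name, p):
    m=imaging.camera_model(name); p=np.atleast_2d(p)
    if name=="wrist":
        s=r.observe(); T=np.array(m["tool_from_camera"])
        q=p@T[:3,:3].T+T[:3,3]
        return q@Ro.from_euler('xyz',s["tool_rot"],degrees=True).as_matrix().T+s["tool_pos"]
    return (p-np.array(m["t"]))@np.array(m["R"])
def cloud(name,depth,mask):
    K=np.array(imaging.camera_model(name)["K"]); v,u=np.nonzero(mask&(depth>0)); d=depth[v,u]
    return cam2world(name,np.c_[(u-K[0,2])*d/K[0,0],(v-K[1,2])*d/K[1,1],d]),v,u
E
python3 - <<'E'
from h import *
print(r.observe())
for c in("scene","top"):
    im,d=imaging.camera(c); cv2.imwrite(f"pics/{c}0.png",im[:,:,::-1])
    np.savez(f"{c}0.npz",im=im,d=d)
    for q in("large_drum","large_handle","small_handle","oxide_jar"):
        for f in finder.find_in(c,q)[:3]: print(c,q,round(f["score"],2),cam2world(c,f["at"]).round(0))
E
```

```text
{'t': 0.0, 'joint_pos': array([66.09128567, 23.94743412, -0.59178132, 92.48363545,  0.26846175,
       63.63617465, -3.03756962]), 'joint_velocities': array([-0.0931584 , -0.00492616,  0.06099968, -0.03678508,  0.05021248,
       -0.03257572,  0.00365659]), 'joint_efforts': array([ 1.13726594e-04, -8.51235437e+01,  6.39327262e-01, -4.25981390e+01,
       -4.86751820e-02,  1.88053516e-02,  1.89769630e-04]), 'tool_pos': array([ 229.25617848, -581.05814033,  204.84559731]), 'tool_rot': array([-1.79934243e+02,  3.69250712e-03,  2.15314824e+01]), 'wrist_force': array([ 0.12740067, -0.09050011, -0.3320007 ]), 'ft_torque': array([-0.0175358 , -0.02417694,  0.05302911]), 'gripper_width': 93.9656299979429}
scene large_drum 0.83 [[ 536. -130.  131.]]
scene small_handle 0.63 [[584. 164.  92.]]
scene oxide_jar 0.78 [[426. -23.  59.]]
top large_drum 0.9 [[ 537. -163.  149.]]
top large_drum 0.53 [[431. -39.  76.]]
top large_handle 0.72 [[ 543. -164.  144.]]
top small_handle 0.65 [[605. 151. 103.]]
top small_handle 0.65 [[ 539. -164.  150.]]
top oxide_jar 0.71 [[431. -37.  75.]]
```

```bash
cd pics; python3 -c "
import cv2,numpy as np
cv2.imwrite('b0.png',np.vstack([cv2.imread('scene0.png')[:300],cv2.imread('top0.png')[:300]]))"
```

```text
(no output)
```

View pics/scene0.png

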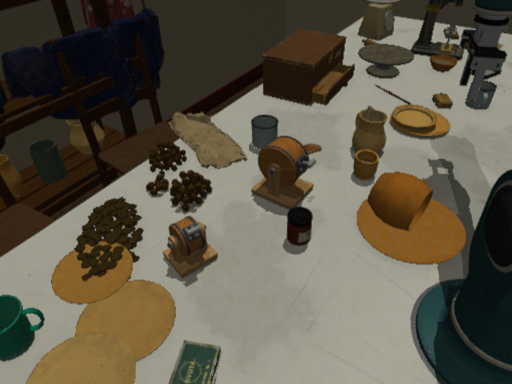

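View pics/top0.png

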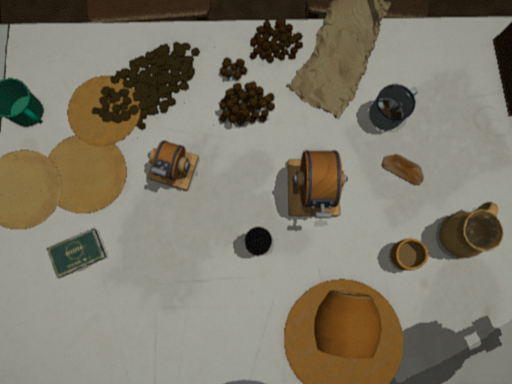

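The scene view shows the large tumbler at about (285,170), with its handle at (310,148) facing the robot. In the top view its drum is at (322,178) with the bar at (322,210), the small tumbler is at (172,165) and the jar is at (258,241). Next I'll fit the geometry.

Run:
```python
from h import *
from scipy.optimize import least_squares
P=[]
for c,box in(("top",(140,225,280,355)),("scene",(125,210,245,330))):
    z=np.load(c+"0.npz"); d=z["d"]; m=np.zeros(d.shape,bool); m[box[0]:box[1],box[2]:box[3]]=1
    p,v,u=cloud(c,d,m); k=(p[:,2]>15)&(abs(p[:,0]-560)<130)&(abs(p[:,1]+160)<90); p=p[k]; P.append(p)
    print(c,len(p),p.min(0).round(),p.max(0).round())
A=P[0]
# drum: fit horizontal cylinder radius 58, axle z=100
D=A[(A[:,2]>125)]
def res(q,X):
    a=q[2]; n=np.array([np.cos(a),np.sin(a)]) # horizontal normal to axle
    h=(X[:,:2]-[q[0],-160])@n
    return np.hypot(h,X[:,2]-q[1])-58
f=least_squares(lambda q:res(q,D),[570,100,0],loss="soft_l1",f_scale=1.5)
print(f.x, np.rad2deg(f.x[2]), np.median(abs(f.fun)))
a=f.x[2]; n=np.array([np.cos(a),np.sin(a)]); t=np.array([-n[1],n[0]])
for X,nm in zip(P,("top","scene")):
    h=(X[:,:2]-[f.x[0],-160])@n; s=(X[:,:2]-[f.x[0],-160])@t; zz=X[:,2]-f.x[1]; rr=np.hypot(h,zz)
    dm=abs(rr-58)<3
    print(nm,"drum s range",np.percentile(s[dm&(zz>20)],[1,5,50,95,99]).round(1))
    b=(rr>72)&(rr<96)&(zz>-60); print(" bar n",b.sum(),"s",np.percentile(s[b],[2,50,98]).round(1),"ang",np.rad2deg(np.percentile(np.arctan2(-h[b],zz[b]),[2,25,50,75,98])).round(1),"r",np.percentile(rr[b],[2,50,98]).round(1),X[b].mean(0).round(1))
```

```text
top 3355 [ 468. -224.   15.] [ 619. -107.  162.]
scene 2785 [ 470. -222.   15.] [ 620. -104.  159.]
[554.10237904  99.98529507  -3.16141763] -181.1358876486593 1.1862749585639207
top drum s range [-27.6 -24.5   6.7  37.4  40.4]
 bar n 106 s [-8.   6.3 20.7] ang [-73.2 -70.7 -69.2 -68.3 -67.3] r [73.9 85.7 89.7] [ 474.8 -164.6  129.3]
scene drum s range [-29.1 -27.    2.6  35.2  38.6]
 bar n 51 s [-10.6   1.6  20.2] ang [-75.6 -72.7 -70.5 -69.5 -68.7] r [74.7 84.5 88.6] [ 474.7 -160.3  127. ]
```

>>> servo_tool --plan "190 -148 0 0 0 12 1; 371 -290 0 0 0 22.5 1; 371 -290 0 0 0 22.5 1; 371 -290 0 0 0 22.5 1; 371 -290 0 0 0 22.5 1; 371 -290 0 0 0 22.5 1; 371 -290 0 0 0 22.5 1; 371 -290 0 0 0 22.5 1; 371 -290 0 0 0 22.5 1; 371 -290 0 0 0 22.5 1; 371 -290 0 0 0 22.5 1; 371 -290 0 0 0 22.5 1; 371 -290 0 0 0 22.5 1; 371 -290 0 0 0 22.5 1; 371 -290 0 0 0 22.5 1; 371 -290 0 0 0 22.5 1"

```text
t: 1.83
tool_pos: [467.6, -176.5, 205.5]
tool_rot: [180.0, 0.0, -1.1]
wrist_force: [0.4, -0.2, -0.2]
gripper_width: 93.6
```

Run:
```python
from h import *
s=r.observe(); print(s["t"],s["tool_pos"],s["tool_rot"],s["joint_pos"].round(0))
im,d=imaging.camera("wrist"); cv2.imwrite("pics/w1.png",im[:,:,::-1])
for f in finder.find_in("wrist","large_handle")[:2]: print(f["score"],cam2world("wrist",f["at"]).round(1))
p,v,u=cloud("wrist",d,d>0); k=(p[:,2]>80)&(abs(p[:,0]-540)<90)&(abs(p[:,1]+165)<70); p=p[k]
h=p[:,0]-554; zz=p[:,2]-100; rr=np.hypot(h,zz); b=(rr>76)&(rr<96)&(h<0)
print(b.sum(),p[b].min(0),p[b].max(0),"ang",np.rad2deg(np.percentile(np.arctan2(-h[b],zz[b]),[2,50,98])),"y",np.percentile(p[b,1],[2,50,98]))
dm=abs(rr-58)<4; print("drum y",np.percentile(p[dm&(zz>10),1],[2,98]),dm.sum())
```

```text
1.8333 [ 467.57504497 -176.50803869  205.45733946] [ 1.79987164e+02  9.24949392e-03 -1.06458679e+00] [ 28.  12. -12. 110.   3.  59. -77.]
0.63 [[ 559.1 -166.6  151.1]]
434 [ 472.66969687 -182.06425024  126.54137961] [ 483.4023788  -152.33686249  133.30657154] ang [66.74855356 67.94290915 70.3588423 ] y [-181.91681366 -167.69418121 -152.73886012]
drum y [-202.15637123 -136.27724059] 14015
```

View pics/w1.png

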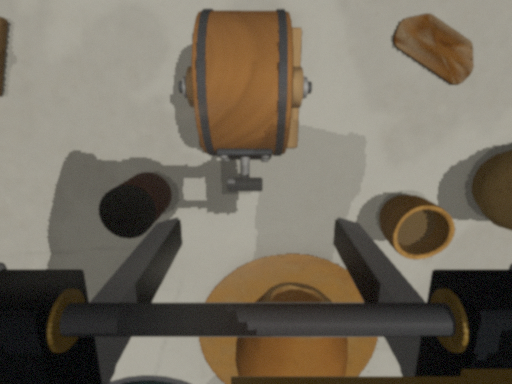

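The wrist view shows the bar at (243,184), between the open fingers. Fit: bar centre about (476, -167, 128), leaning about 70°. I'll go down over it and grip its two ends.

>>> servo_tool --plan "8 -10 20 0 0 0 1; 8 -10 50 0 0 0 1; 8 -10 80 0 0 0 0.4; 8 -10 91 0 0 0 0; 8 -10 91 0 0 0 -0.2; 8 -10 91 0 0 0 -1; 8 -10 91 0 0 0 -1; 8 -10 91 0 0 0 -1; 8 -10 91 0 0 0 -1; 8 -10 91 0 0 0 -1; 8 -10 91 0 0 0 -1; 8 -10 91 0 0 0 -1"

```text
t: 2.93
tool_pos: [476.3, -165.6, 114.7]
tool_rot: [180.0, -0.0, -1.0]
wrist_force: [0.3, 0.0, -0.3]
gripper_width: 30.4
```

Run:
```python
from h import *
s=r.observe(); print(s["t"],s["tool_pos"],s["tool_rot"],s["wrist_force"],s["gripper_width"])
im,d=imaging.camera("wrist"); im2,_=imaging.camera("scene"); cv2.imwrite("pics/w2.png",np.hstack([im[60:330,100:420],cv2.resize(im2[110:245,230:350],None,fx=2,fy=2)])[:,:,::-1])
```

```text
2.9333 [ 476.30035842 -165.60958226  114.68915761] [ 1.79994408e+02 -1.39225348e-02 -9.69174128e-01] [ 0.29924566  0.03153224 -0.32960011] 30.38839326921328
```

View pics/w2.png

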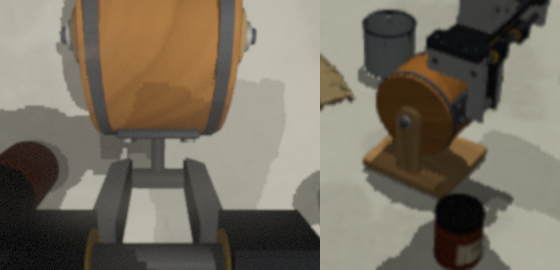

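The fingers hold both ends of the bar (opening 30.4 mm), with the neck visible between them at (157,155). Now the first part of the arc.

>>> servo_tool --plan "2.2 0 -5.5 0 0 0 -1; 4.7 0 -10.7 0 0 0 -1; 7.7 0 -15.8 0 0 0 -1; 10.9 0 -20.7 0 0 0 -1; 14.6 0 -25.3 0 0 0 -1; 18.5 0 -29.7 0 0 0 -1; 22.7 0 -33.7 0 0 0 -1; 27.2 0 -37.5 0 0 0 -1; 31.9 0 -40.9 0 0 0 -1; 36.9 0 -44 0 0 0 -1; 36.9 0 -44 0 0 0 -1"

```text
t: 3.95
tool_pos: [514.0, -166.5, 159.5]
tool_rot: [180.0, -0.0, -1.0]
wrist_force: [-5.0, -2.7, 7.2]
gripper_width: 29.5
```

>>> servo_tool --plan "5.2 0 -3.3 0 0 0 -1; 10.5 0 -6.2 0 0 0 -1; 16 0 -8.2 0 0 0 -1; 21.7 0 -9.8 0 0 0 -1; 27.4 0 -11 0 0 0 -1; 31.8 0 -11.7 0 0 0 -1; 36.1 0 -12.1 0 0 0 -1; 36.1 0 -12.1 0 0 0 -1"

```text
t: 4.62
tool_pos: [550.9, -167.3, 171.9]
tool_rot: [180.0, -0.1, -1.0]
wrist_force: [-1.4, -5.6, 7.9]
gripper_width: 29.1
```

```bash
cat > meas.py <<'E'
from h import *
import sys
s=r.observe(); print(s["t"],s["tool_pos"],s["wrist_force"],s["gripper_width"])
im,d=imaging.camera("wrist"); im2,d2=imaging.camera("scene"); im3,d3=imaging.camera("top")
cv2.imwrite(f"pics/{sys.argv[1]}.png",np.hstack([cv2.resize(im,(400,300)),cv2.resize(im2[110:245,220:400],(400,300))])[:,:,::-1])
np.savez(sys.argv[1]+".npz",d=d,im=im,d2=d2,d3=d3)
for c,dd in(("wrist",d),("scene",d2),("top",d3)):
    p,v,u=cloud(c,dd,dd>0); p=p[(abs(p[:,0]-554)<75)&(abs(p[:,1]+167)<60)&(p[:,2]>110)&(p[:,2]<210)]
    h=p[:,0]-554; zz=p[:,2]-100; rr=np.hypot(h,zz); y=p[:,1]
    b=(abs(y+167)<15)&(zz>70)&(zz<97); print(c,"bar n",b.sum(),end=' ')
    if b.sum()>5:
        B=p[b]; print("x",np.percentile(B[:,0],[2,50,98]).round(1),"z",np.percentile(B[:,2],[2,50,98]).round(1),"y",np.percentile(B[:,1],[2,98]).round(1),end=' ')
    dr=(abs(rr-58)<5)&(abs(y+167)<40)&(zz>30)
    if dr.sum()>100:
        f=np.linalg.lstsq(np.c_[2*p[dr][:,0],2*p[dr][:,2],np.ones(dr.sum())],(p[dr][:,[0,2]]**2).sum(1),rcond=None)[0]; print("drum centre x,z",f[:2].round(1),"R",round(float(np.sqrt(f[2]+f[0]**2+f[1]**2)),1),dr.sum())
    else: print()
E
python3 meas.py m3
```

```text
4.6167 [ 550.85926544 -167.29993699  171.85755581] [-1.42064388 -5.55551841  7.94802635] 29.051214191288192
wrist bar n 1243 x [539.2 548.  560.5] z [172.1 187.7 193.5] y [-181.1 -152.8] drum centre x,z [556.1 102.9] R 56.6 9589
scene bar n 63 x [536.1 541.3 556.1] z [175.  186.8 196.2] y [-181.7 -153.6] drum centre x,z [554.2 108.8] R 49.8 548
top bar n 3 drum centre x,z [543.8 121.3] R 35.9 526
```

View pics/m3.png

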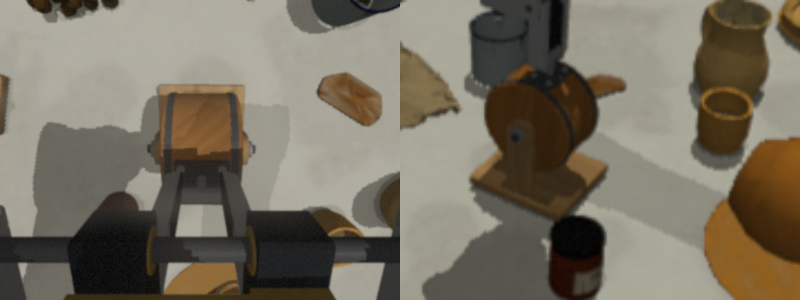

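The drum turned with the bar, which is now about 4° short of upright (wrist picture, bar near (205,178)). I'll finish the arc, release straight up and measure with a clear view.

>>> servo_tool --plan "2 0 0 0 0 0 -1; 4.3 0 0 0 0 0 -1; 4.3 0 0 0 0 0 -1; 4.3 0 0 0 0 0 -1; 4.3 0 0 0 0 0 0; 4.3 0 0 0 0 0 0; 4.3 0 0 0 0 0 0; 4.3 0 0 0 0 0 0; 4.3 0 -30 0 0 0 0.2; -20 0 -60 0 0 0 0.2; -50 0 -80 0 0 0 0.2; -50 0 -80 0 0 0 0.2; -50 0 -80 0 0 0 0.2"

```text
t: 5.85
tool_pos: [499.1, -166.2, 252.0]
tool_rot: [179.9, -0.1, -1.0]
wrist_force: [-0.1, -0.3, -0.4]
gripper_width: 56.2
```

```bash
python3 meas.py m4
python3 - <<'E'
from h import *
for c in("wrist","top"):
    imaging.camera(c)
    for f in finder.find_in(c,"large_handle")[:2]: print(c,f["score"],cam2world(c,f["at"]).round(1))
E
```

```text
5.85 [ 499.10137412 -166.2097334   251.97280581] [-0.05776613 -0.30958026 -0.43888938] 56.20076435206006
wrist bar n 550 x [543.5 549.4 554.4] z [182.6 186.1 188.1] y [-181.6 -153.9] drum centre x,z [557.3 105.2] R 52.3 7513
scene bar n 47 x [541.  543.7 551.1] z [171.3 186.1 189.1] y [-180.2 -152.4] drum centre x,z [554.5 109.1] R 49.6 583
top bar n 0 
top 0.66 [[ 505.2 -155.9  117. ]]
```

View pics/m4.png

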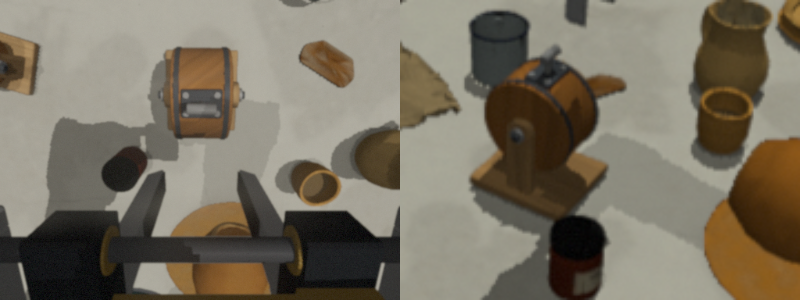

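Run:
```python
from h import *
from scipy.optimize import least_squares
def fit(p,lab):
    y=p[:,1]
    for x0,R in((555,58),):
        k=((abs(y+167)>22)&(abs(y+167)<33)&(p[:,2]>125))
        q=least_squares(lambda q:np.hypot(p[k,0]-q[0],p[k,2]-q[1])-58,[x0,100],loss="soft_l1",f_scale=1).x
    b=(abs(y+167)<15)&(p[:,2]>178)&(p[:,2]<200)
    for lo,hi in((-222,-206),(-128,-110)):
        c=(y>lo)&(y<hi)&(p[:,2]>85)&(p[:,2]<122)
        if c.sum()>5: print(lab,"cheek",lo,c.sum(),np.percentile(p[c,0],[3,50,97]).round(1),np.percentile(p[c,2],[3,50,97]).round(1))
    print(lab,"axle",q.round(1),k.sum(),end=' ')
    if b.sum(): print("bar",np.percentile(p[b,0],[2,50,98]).round(1),np.percentile(p[b,2],[2,98]).round(1))
    # hatch plate
    k=(abs(y+167)<16)&(p[:,2]>152)&(p[:,2]<168); 
    if k.sum()>20: c=np.polyfit(p[k,0],p[k,2],1); print(" plate slope deg",np.rad2deg(np.arctan(c[0])),p[k,0].min(),p[k,0].max(),k.sum())
for c,f,kk in(("wrist","m4","d"),("top","m4","d3"),("top","top0","d"),("scene","scene0","d")):
    d=np.load(f+".npz")[kk]; p,_,_=cloud(c,d,d>0)
    p=p[(abs(p[:,0]-554)<70)&(abs(p[:,1]+167)<65)&(p[:,2]>60)&(p[:,2]<200)]
    fit(p,c+f)
```

```text
wristm4 cheek -222 315 [542.  557.4 572.1] [101.6 111.4 115.2]
wristm4 cheek -128 342 [543.5 559.5 574.1] [ 99.2 110.  115.3]
wristm4 axle [557.4  98.2] 2714 bar [543.4 549.2 554.3] [182.6 188.1]
 plate slope deg -7.336412296268231 535.6450463757064 579.9957381967004 1309
topm4 axle [555.  100.7] 26 toptop0 cheek -222 54 [537.9 550.9 565.7] [101.4 112.2 118.6]
toptop0 cheek -128 126 [538.7 552.8 570.1] [ 89.5 110.4 118.5]
toptop0 axle [554.7 100.6] 560  plate slope deg 0.5093503957288655 524.3094783063723 583.1823410087875 418
scenescene0 cheek -128 132 [539.6 551.1 571.9] [ 86.4 103.4 115.7]
scenescene0 axle [555.9  99. ] 202  plate slope deg 1.472331093150341 529.0693089477684 577.4552912546255 122
```

>>> servo_tool --plan "-40 0 -20 0 0 0 0.2; -80 0 -20 0 0 0 0.2; -120 20 -20 0 0 0 0.2; -120 60 -20 0 0 0 0.2; -120 100 -20 0 0 0 0.2; -120 140 -20 0 0 0 0.2; -120 180 -20 0 0 0 0.2; -120 180 -20 0 0 0 0.2; -120 180 -20 0 0 0 0.2"

```text
t: 6.95
tool_pos: [375.7, -345.4, 269.6]
tool_rot: [-179.9, 0.1, -1.1]
wrist_force: [0.1, 1.5, -0.8]
gripper_width: 56.4
```

Run:
```python
from h import *
im,d=imaging.camera("top"); np.savez("top5.npz",d=d,im=im)
im2,d2=imaging.camera("scene"); np.savez("scene5.npz",d=d2,im=im2)
cv2.imwrite("pics/t5.png",np.hstack([cv2.resize(im[130:230,270:370],(500,500),interpolation=2),cv2.resize(im2[125:215,240:330],(300,300),interpolation=2).repeat(1,0)[:300] if 0 else cv2.copyMakeBorder(cv2.resize(im2[125:215,240:330],(300,300),interpolation=2),0,200,0,0,0)])[:,:,::-1])
m=imaging.camera_model("top"); K=np.array(m["K"]);R=np.array(m["R"]);t=np.array(m["t"])
for X in([554,-167,184],[554,-167,190],[554,-113,100],[554,-221,100]):
    q=K@(R@np.array(X)+t); print(X,(q[:2]/q[2]).round(1),"crop",((q[:2]/q[2]-[270,130])*5).round(0))
print("cam",-R.T@t)
p,v,u=cloud("top",d,d>0); b=(abs(p[:,0]-554)<30)&(abs(p[:,1]+167)<20)&(p[:,2]>172)&(p[:,2]<205)
print(b.sum(),p[b].round(0).tolist()[:5],np.percentile(p[b],[3,50,97],axis=0).round(1) if b.sum() else 0)
```

```text
[554, -167, 184] [326.5 169.3] crop [282. 197.]
[554, -167, 190] [327.  168.6] crop [285. 193.]
[554, -113, 100] [293.4 179.7] crop [117. 248.]
[554, -221, 100] [345.3 178.7] crop [376. 243.]
cam [ 351.75212754  -11.14844045 1005.67551064]
96 [[551.0, -152.0, 185.0], [550.0, -154.0, 189.0], [550.0, -156.0, 188.0], [550.0, -158.0, 187.0], [550.0, -160.0, 188.0]] [[ 540.3 -179.8  184.6]
 [ 544.9 -165.8  188.4]
 [ 550.1 -152.1  191.6]]
```

View pics/t5.png

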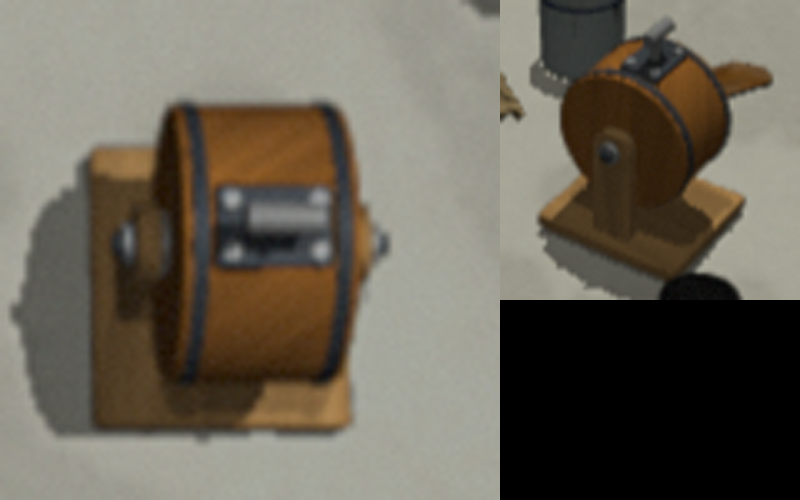

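The drum is close, but the top crop shows the bar at row 217 where upright would be about row 195. Top and wrist agree the bar is about 8 mm short (5–6°), so I'll regrip and nudge it.

>>> servo_tool --plan "0 -40 0 0 0 0 0.2; 40 -80 0 0 0 0 0.2; 80 -120 0 0 0 0 0.2; 120 -160 0 0 0 0 0.2; 150 -181.5 0 0 0 0 0.2; 170 -181.5 10 0 0 0 0.2; 170 -181.5 20 0 0 0 0.2; 170 -181.5 50 0 0 0 0.2; 170 -181.5 80 0 0 0 0.2; 170 -181.5 99 0 0 0 0.2; 170 -181.5 99 0 0 0 0.2; 170 -181.5 99 0 0 0 -1; 170 -181.5 99 0 0 0 -1; 170 -181.5 99 0 0 0 -1; 170 -181.5 99 0 0 0 -1; 170 -181.5 99 0 0 0 -1; 170 -181.5 99 0 0 0 -1; 170 -181.5 99 0 0 0 -1"

```text
t: 8.55
tool_pos: [549.8, -167.2, 173.0]
tool_rot: [179.9, -0.1, -1.0]
wrist_force: [0.9, -9.3, 4.4]
gripper_width: 29.4
```

>>> servo_tool --plan "2 0 0 0 0 0 -1; 4 0 0 0 0 0 -1; 6 0 0 0 0 0 -1; 8 0 0 0 0 0 -1; 8 0 0 0 0 0 -1; 8 0 0 0 0 0 -1; 8 0 0 0 0 0 -1; 8 0 0 0 0 0 -1"

```text
t: 9.22
tool_pos: [557.9, -167.5, 173.3]
tool_rot: [179.9, -0.1, -1.1]
wrist_force: [-0.8, -8.2, 8.5]
gripper_width: 29.4
```

```bash
python3 meas.py m6
```

```text
9.2167 [ 557.85568933 -167.45828549  173.28704586] [-0.8335933  -8.20848502  8.45406038] 29.440821669464302
wrist bar n 1186 x [550.8 559.1 568. ] z [172.8 188.7 193. ] y [-181.2 -152.8] drum centre x,z [557.8 105.1] R 54.2 8607
scene bar n 54 x [547.1 551.1 561.9] z [171.1 186.4 195.8] y [-181.3 -156.5] drum centre x,z [554.9 108. ] R 50.5 569
top bar n 0 drum centre x,z [547.7 116.6] R 41.4 587
```

>>> servo_tool --plan "0 0 0 0 0 0 0; 0 0 0 0 0 0 0; 0 0 0 0 0 0 0; 0 0 0 0 0 0 0.2; 0 0 -30 0 0 0 0.2; -20 0 -60 0 0 0 0.2; -57 0 -79 0 0 0 0.2; -57 0 -79 0 0 0 0.2; -57 0 -79 0 0 0 0.2"

```text
t: 10.12
tool_pos: [499.8, -164.7, 252.1]
tool_rot: [179.9, -0.1, -1.0]
wrist_force: [0.5, 0.1, -0.4]
gripper_width: 56.2
```

```bash
python3 meas.py m7
```

```text
10.1167 [ 499.82202797 -164.70582538  252.10195446] [ 0.51271063  0.14745594 -0.41411565] 56.18729460840228
wrist bar n 568 x [550.5 557.1 562.3] z [182.  186.6 188.7] y [-181.6 -154.2] drum centre x,z [557.9 106. ] R 51.7 7380
scene bar n 48 x [548.1 551.2 559.5] z [171.8 185.9 189.3] y [-179.8 -152.1] drum centre x,z [554.9 108. ] R 50.6 584
top bar n 0
```

>>> servo_tool --plan "-40 0 -20 0 0 0 0.2; -80 0 -20 0 0 0 0.2; -120 20 -20 0 0 0 0.2; -120 60 -20 0 0 0 0.2; -120 100 -20 0 0 0 0.2; -120 140 -20 0 0 0 0.2; -120 180 -20 0 0 0 0.2; -120 180 -20 0 0 0 0.2; -120 180 -20 0 0 0 0.2"

```text
t: 11.02
tool_pos: [377.0, -343.9, 269.0]
tool_rot: [-179.9, 0.1, -1.1]
wrist_force: [0.1, 0.8, -0.1]
gripper_width: 56.6
```

Run:
```python
from h import *
from scipy.optimize import least_squares
im,d=imaging.camera("top"); im2,d2=imaging.camera("scene")
cv2.imwrite("pics/t8.png",np.hstack([cv2.resize(im[130:230,270:370],(500,500),interpolation=2),cv2.copyMakeBorder(cv2.resize(im2[125:215,240:330],(300,300),interpolation=2),0,200,0,0,0)])[:,:,::-1])
for c,dd in(("wrist",np.load("m7.npz")["d"]),("top",d),("scene",d2)):
    if c=="wrist":
        s0=r.observe; 
        r_obs=dict(s0()); r_obs["tool_pos"]=np.array([499.9,-166.5,252.]); 
        import h; 
        class F: observe=staticmethod(lambda:r_obs)
        h.r=F
    p,_,_=cloud(c,dd,dd>0); h.r=r
    p=p[(abs(p[:,0]-554)<70)&(abs(p[:,1]+167)<65)&(p[:,2]>60)&(p[:,2]<200)]; y=p[:,1]
    k=((abs(y+167)>22)&(abs(y+167)<33)&(p[:,2]>125))
    q=least_squares(lambda q:np.hypot(p[k,0]-q[0],p[k,2]-q[1])-58,[555,100],loss="soft_l1",f_scale=1).x
    b=(abs(y+167)<15)&(p[:,2]>178)
    print(c,"axle",q.round(1),k.sum(),"bar",b.sum(),np.percentile(p[b],[2,50,98],axis=0).round(1).tolist())
for q in("oxide_jar","small_handle"):
    imaging
    for f in finder.find_in("top",q)[:2]: print(q,f["score"],cam2world("top",f["at"]).round(0))
```

```text
wrist axle [557.  100.3] 2496 bar 521 [[549.9, -181.5, 184.1], [556.6, -169.3, 188.7], [561.7, -156.4, 190.8]]
top axle [555.  100.5] 563 bar 95 [[547.8, -180.6, 185.4], [552.2, -166.8, 188.5], [558.1, -152.2, 192.3]]
scene axle [555.9  99.1] 196 bar 44 [[547.8, -180.1, 179.0], [551.1, -163.6, 186.6], [557.1, -152.1, 189.4]]
oxide_jar 0.88 [[427. -38.  79.]]
oxide_jar 0.51 [[602. 151. 104.]]
small_handle 0.89 [[601. 149. 104.]]
```

View pics/t8.png

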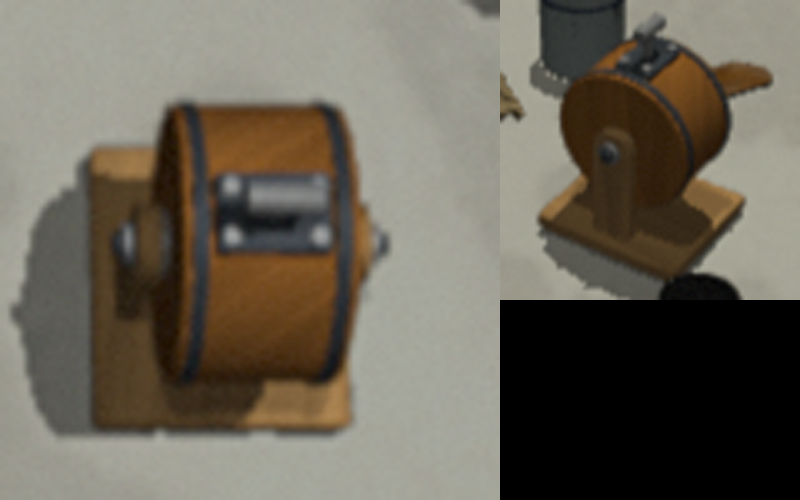

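The bar is now at row 195 of the top crop, exactly where upright predicts. One quick pixel check on the jar and small tumbler, then I'll hand in.

Run:
```python
from h import *
a=np.load("top0.npz")["im"].astype(int); im,_=imaging.camera("top"); D=abs(im.astype(int)-a).max(2)
print("jar diff",np.percentile(D[220:262,235:280],[50,95,99]),"small",np.percentile(D[135:195,140:205],[50,95,99]),"large",np.percentile(D[145:220,280:355],[50,95,99]))
print(r.observe()["t"],r.close_job())
```

```text
jar diff [ 5. 10. 14.] small [5. 8. 9.] large [  5.    70.   101.76]
the job is handed in; nothing more can be done
11.2667 None
```

The large drum's hatch now points straight up, and I handed the job in at about 11.3 s with the gripper clear of everything.

- **What I did:** I gripped the T bar by its two ends and swung it about 70° along its arc. After releasing, the drum was 5–6° short, so I gripped it again and moved it 8 mm further.
- **Large drum:** In the last top picture the bar sits where an upright hatch should put it. The top and wrist cameras put the bar within about 1 to 2 mm of above the axle, roughly 1° of lean. The scene camera read it further off (551 mm against 556 mm for the axle), which I put down to that camera seeing only the near side of the bar.
- **Jar and small tumbler:** Comparing top pictures from before and after showed only image noise in both areas, so neither moved. The finder's jar position differed by 4 mm, which is within its stated error.
- **Forces:** The highest wrist force I read was about 12 N.

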